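# Fetch a bench dog from under the drying rack with a trigger reacher

## Robot

A 7-joint arm with a two-finger parallel gripper is mounted at the origin on a cart in front of the work surface, level with it; the furniture and walls round the work are solid. World frame = base frame: x ahead of the robot, y to its left, z up, the work surface at z = 0. Lengths are in m, angles in rad, forces in N, time in s.
With the tool pointing down it reaches from about 0.4 to 0.85 m from the base axis. Payload 4.5 kg.
Tool frame: the origin (TCP) lies at the very end of the fingers, on their centre line; the grasp point (between the pads) lies 19 mm behind it; z points along the fingers, y is the line along which they close (so a half turn about z gives the same grasp; the last joint's range is limited). The gripper opens to 88 mm and grips with 3 to 60 N. Pads are 18 mm wide; open, the fingers measure 123 mm over their backs; the gripper's body (75 mm by 187 mm) begins 45 mm behind the grasp point.
Start: joints at [-1.175, 0.689, -0.195, 1.565, 0.157, 0.902, -0.215], TCP at [0.221, 0.585, 0.21] pointing down, gripper open.
Joint ranges: [-3.01, 3.01], [-0.46, 2.08], [-1.47, 1.51], [0.13, 2.56], [-1, 4.14], [0.04, 2.09], [-2.66, 2.66]. Speed limits (rad/s): [2.57, 2.57, 3.14, 3.14, 3.14, 3.14, 3.14].

## Interface

Orientations are given as a unit quaternion [w, x, y, z].
In Python, from bench import * gives the robot as it stands. The module is installed in compiled form; this text tells all that it offers.
- The arm moves only by the shell command python3 -m pendant 'ROWS' [OPENING] [FORCE]. ROWS is a JSON object of lists of equal length, an entry for each row: "linear": the shift along the world's x, y, z in cm, a list of three; "turn": the turn about the world's z in rad. A call has exactly 5 rows; each row shifts and turns the commanded pose from where the row before left it; what a row does not reach is not made up. A row lasts 1/10 s, in which the tool goes at most 50 mm and 8.59 degrees, less where a joint would pass 70% of its speed; a pose out of reach is approached as far as the arm can. A call with a gripper value outside its range is refused whole. OPENING is the opening, from 0 (shut) to 1 (fully open), set as the call begins (- or left out, the last holds). The fingers move at their own pace and stop on an object; FORCE is the grip in N (left out, the last holds). Time passes only in rows, so rows that do not move let the fingers close, or fill a call up. It gives the time, the measured TCP pose, the force, the opening and the grip force at its end, in the units of the state.
- get_state(): the state, without advancing time (a new reading comes with each control period).
- capture(name): name is "side" or "top" or "wrist"; returns the picture (384x512x3 uint8, blue, green, red); there is no depth.
- camera_model(name): a dict with "mtx" (3x3 intrinsics, pixels), "origin" and "attitude" of the camera in the world. Camera axes: x right, y down, z forward; pixel columns grow to the right and rows downward; lengths in m; the calibration is good to about 2 mm. A picture is of the moment at which its call begins: read the wrist's pose just before it. camera_model takes no time and is no camera call; for the wrist camera it gives the pose at the moment of the call.
- close_job(): hands the job in; it is judged then, once.
Trained networks look in the newest picture that a camera, given by its name, has taken for a name from the list of things; names that differ only in an ending like _2 or _b are one class to them, and where a whole thing is asked for, a point or a joint stands for the part that bears it (a point fixed in the world has none). Each returns a list of dicts, best first, with "score" (0 to 1); they miss things now and then, are a little off and sometimes report something else, mostly with a low value. They report only what shows in the picture. A call takes as long as a camera call.
- boxes_of(camera, target): "xyz" ([x, y, z] in m, in world coordinates, good to about 4 mm: the middle of the surface that is visible of it).
- place_of(camera, target): "xyz" ([x, y, z] in m, in world coordinates, good to about 4 mm: a listed point, or the origin of a listed thing).
The state is a dict: "clock": time; "joint_pos": joint angles; "joint_velocities": joint speeds; "joint_efforts": joint torques, N m; "ee_pos": TCP position; "tcp_rot": TCP orientation; "force": force on the tool from outside, world axes, zero at the start; "ft_torque": the same for the moment, N m; "finger_gap": opening from 0.0 (shut) to 1.0 (fully open); "grip_force": force on a finger pad.
Only numpy, scipy, OpenCV 4.12 (cv2) and the standard library are available. Lean on these libraries where they do the work, as an engineer would, in place of code of your own. Each camera call takes 0.05 s, during which the arm holds its last target. There are 200 camera calls.

## Task

A bench dog has slid under the low drying rack: put the wooden offcut that lies in front up on top of the rack, then take the orange reacher by handle and trigger, slide its open jaws over the near end of the dog and squeeze the trigger. Keep it squeezed and draw the dog out until all of it is a hand's width clear of the rack, then let go so that the jaws open, leaving the dog and the upright reacher on the bench. Never touch the dog with your own fingers, and leave the green box and the tin where they are.

Things in the scene. Friction and masses are not known exactly. Their poses are not given: they have to be found in the camera images.
- rack: Low drying rack fixed to the bench, 194 mm wide (x), 180 mm deep (y), 67 mm high: wooden cheeks 12 mm thick, closed wooden back at its -y end, flat top of eight 5 mm steel wires across x, 22 mm apart, upper side at 67 mm. Only opening: the mouth at y = +90 mm, 170 mm wide, 62 mm high. Origin: centre of its underside; z up.
- rack_mouth (a point): Middle of the rack's open mouth, 31 mm above the bench; same axes as the rack, +y points out of the mouth.
- reacher_grip (a point): Grip point of the reacher, 75 mm above its underside, midway between the outer faces of the upright orange handle bar (10 to 110 mm up) and black trigger bar (30 to 110 mm up) in front of it, both 26 mm wide (x). Over both: 58 mm along y with the trigger free, 36 mm squeezed home. The point is fixed to the handle, whose outer face is 29 mm from it on +y. The reacher points along -y.
- trigger (a joint): Travel of the trigger toward the handle: 0 free (jaws open) to 0.022 m (stop). A spring resists with 3 N at 0, 6 N at the stop. The jaws follow through springy cords, ending 8 mm apart at the stop if nothing is between; on the 25 mm dog they then press about 3 N each and the squeeze takes some 16 N. Pressed 3 to 5 mm, the reacher can be carried with its jaws still wide.
- jaw_left: Jaw on the reacher's +x side; origin at its hinge, 22 mm aside of the middle, 205 mm ahead of the grip point, 20 mm up. Ends in an upright black pad 45 mm long, 5 to 29 mm above the bench. Free: 55 mm between the pads at the rear, 80 mm at the tips, 94 mm over all. Closed on 25 mm the pads are parallel, 255 to 300 mm ahead of the grip point.
- jaw_right: Jaw on the reacher's -x side, the mirror image of the left one; origin at its hinge.
- dog_center (a point): Centre (half-way up) of the wooden bench dog, a bar 25 mm (x) by 100 mm (y) by 21 mm high, 0.05 kg, lying under the rack with its long y axis roughly along the rack's y; its near end is the +y end, 20 to 50 mm inside the mouth.
- dog: The same bench dog; origin at the centre of its underside.
- offcut_center (a point): Centre of the pale wooden offcut, 40 mm (x) by 80 mm (y) by 35 mm high, about 0.06 kg, lying on the bench in front of the rack's mouth, its long y axis roughly along the rack's y.
- offcut: The same offcut; origin at the centre of its underside.
- reacher: The reacher, orange and black, standing on its sole, 0.34 kg, balanced about under the grip point. Origin on the underside below that point; z up, jaws toward -y. Sole 60 mm wide, y = -15 to +85 mm; thin shaft 13 to 27 mm up; orange head 62 mm wide at y = -188 to -214 mm on a small foot; jaws beyond. Behind the work (+x) stands a fixed wooden tool carrier, 0.25 m tall, its front 0.09 to 0.15 m beyond the grip point.
- box_screws: Bystander: small green box, 60 x 87 x 46 mm; origin at the centre of its underside.
- tin: Bystander: round tin, 74 mm across, 96 mm high; origin at the centre of its underside.

How it is judged:
By the outcome, as a careful person would: the job done as asked, in the order asked, and still so for the second after the job is handed in, with the robot touching nothing.
It also fails if it takes over 59 s, if anything falls off the work surface, if the arm or the gripper's body presses on something with over 40 N, if the wrist force passes 120 N, or if a joint passes its speed limit or range.

## Working session

There is one attempt and no reset: what is moved stays moved. The work goes in short steps, Python scripts to look and compute and a shell command to move; the robot and the scene stay as the last step left them, time stands still between calls to the robot, and variables do not carry over. Pictures are saved under pics/ and viewed, at most 10 in all, crops included, and the job is handed in when it is done.

```bash
mkdir -p pics; python3 - <<'E'
from bench import *
import cv2,numpy as np
s=get_state();print(s['clock'],s['ee_pos'],s['tcp_rot'],s['finger_gap'])
for c in ['top','side']:
    cv2.imwrite(f'pics/{c}0.png',capture(c))
    for t in ['rack','rack_mouth','reacher_grip','reacher','jaw_left','jaw_right','dog_center','offcut_center','box_screws','tin']:
        r=place_of(c,t)
        print(c,t,[(np.round(q['xyz'],3).tolist(),round(q['score'],2)) for q in r[:2]], [k for k in (r[0] if r else {})][:5])
print(get_state()['clock'])
E
```

```text
0.0 [0.22103076 0.58385767 0.20931067] [-9.33119473e-05  1.79858575e-01  9.83692032e-01 -9.33021734e-04] 1.0003170230432286
top rack [([0.563, -0.313, -0.0], 0.66)] ['xyz', 'score']
top rack_mouth [([0.558, -0.223, 0.032], 0.86)] ['xyz', 'score']
top reacher_grip [([0.517, 0.053, 0.019], 0.73), ([0.523, 0.265, 0.075], 0.58)] ['xyz', 'score']
top reacher [([0.523, 0.264, -0.001], 0.88), ([0.532, -0.169, -0.0], 0.71)] ['xyz', 'score']
top jaw_left [([0.562, 0.062, 0.021], 0.64)] ['xyz', 'score']
top jaw_right [([0.515, 0.057, 0.018], 0.38)] ['xyz', 'score']
top dog_center [([0.57, -0.321, 0.007], 0.75)] ['xyz', 'score']
top offcut_center [([0.53, -0.167, 0.014], 0.93)] ['xyz', 'score']
top box_screws [([0.461, 0.439, 0.004], 0.92), ([0.552, 0.545, 0.001], 0.48)] ['xyz', 'score']
top tin [([0.556, 0.546, 0.002], 0.8), ([0.53, -0.168, -0.0], 0.52)] ['xyz', 'score']
side rack [([0.564, -0.31, 0.002], 0.6), ([0.46, 0.44, 0.0], 0.33)] ['xyz', 'score']
side rack_mouth [([0.555, -0.222, 0.031], 0.97), ([0.523, 0.263, 0.07], 0.2)] ['xyz', 'score']
side reacher_grip [([0.522, 0.264, 0.069], 0.74)] ['xyz', 'score']
side reacher [([0.523, 0.264, 0.003], 0.76)] ['xyz', 'score']
side jaw_left [([0.56, 0.058, 0.017], 0.42)] ['xyz', 'score']
side jaw_right [([0.517, 0.056, 0.021], 0.57)] ['xyz', 'score']
side dog_center [([0.567, -0.313, 0.01], 0.65), ([0.571, -0.32, 0.001], 0.29)] ['xyz', 'score']
side offcut_center [([0.528, -0.173, 0.014], 0.57), ([0.523, 0.265, 0.07], 0.49)] ['xyz', 'score']
side box_screws [([0.461, 0.441, 0.001], 0.51)] ['xyz', 'score']
side tin [([0.548, 0.548, -0.004], 0.69)] ['xyz', 'score']
1.1
```

View pics/top0.png

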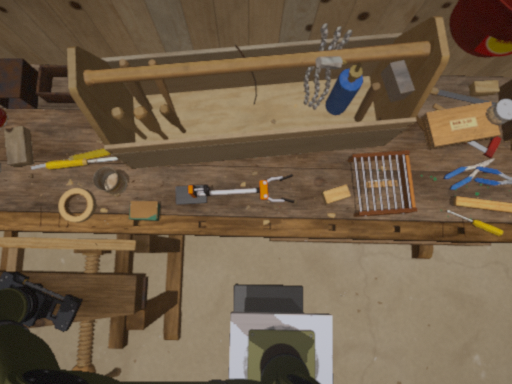

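View pics/side0.png

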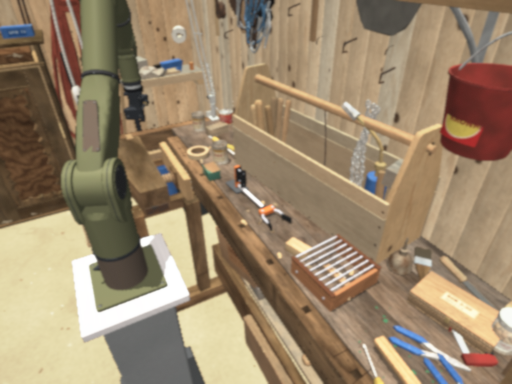

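Top view: the rack is near (383,183), the offcut at (337,194), the reacher grip at about (195,190) and its jaws at about (280,190). The side view agrees with the networks. I'll move towards the offcut.

```bash
python3 -m pendant '{"linear":[[4,-3,0],[4,-3,0],[4,-3,0],[4,-3,0],[4,-3,0]],"turn":[-0.1,-0.1,-0.1,-0.1,-0.1]}' 1 20
python3 -m pendant '{"linear":[[1,-4.8,0],[1,-4.8,0],[1,-4.8,0],[1,-4.8,0],[1,-4.8,0]],"turn":[-0.1,-0.1,-0.1,-0.1,0]}'
python3 -m pendant '{"linear":[[1,-4.8,0],[1,-4.8,0],[1,-4.8,0],[1,-4.8,0],[1,-4.8,0]],"turn":[0,0,0,0,0]}'
cat > h.py <<'E'
from bench import *
import cv2,numpy as np
def look(n,f=None):
    m=camera_model(n);im=capture(n)
    if f: cv2.imwrite('pics/'+f,im)
    return im,m
def rot(m):
    from scipy.spatial.transform import Rotation as R
    a=np.array(m['attitude'])
    return a if a.shape==(3,3) else R.from_quat(a,scalar_first=True).as_matrix()
def proj(m,p):
    q=rot(m).T@(np.array(p,float)-m['origin']);u=np.array(m['mtx'])@q
    return u[:2]/u[2]
def back(m,u,z):
    d=rot(m)@np.linalg.solve(np.array(m['mtx']),[u[0],u[1],1.]);o=np.array(m['origin'])
    return (o+d*(z-o[2])/d[2])
def where(c,*ts):
    for t in ts: print(c,t,[(np.round(q['xyz'],4).tolist(),round(q['score'],2)) for q in place_of(c,t)[:2]])
def st():
    from scipy.spatial.transform import Rotation as R
    s=get_state();y=R.from_quat(s['tcp_rot'],scalar_first=True).as_matrix()[:,1]
    print(round(s['clock'],2),np.round(s['ee_pos'],4),'close-axis deg',round(np.degrees(np.arctan2(y[1],y[0])),1),'F',np.round(s['force'],1),'gap',round(s['finger_gap'],3),'grip',round(s['grip_force'],1))
E
python3 - <<'E'
from h import *
st()
im,m=look('wrist','w1.png');np.savez('w1.npz',**{k:np.array(v) for k,v in m.items()})
where('wrist','offcut_center','rack_mouth','rack','dog_center','jaw_left','jaw_right');print(m)
E
```

```text
clock: 1.6
ee_pos: [0.4226, 0.4333, 0.2103]
tcp_rot: [0.0, 0.419, 0.908, 0.0]
force: [0.4, 0.7, 1.0]
finger_gap: 0.998
grip_force: 0.0
clock: 2.1
ee_pos: [0.4715, 0.1929, 0.2104]
tcp_rot: [0.0, 0.591, 0.807, 0.0]
force: [1.5, 0.8, 0.5]
finger_gap: 0.998
grip_force: 0.0
clock: 2.6
ee_pos: [0.5216, -0.0473, 0.2104]
tcp_rot: [0.0, 0.59, 0.808, 0.0]
force: [0.1, 0.3, 0.3]
finger_gap: 1.0
grip_force: 0.0
2.6 [ 0.5216 -0.0473  0.2104] close-axis deg 17.7 F [0.1 0.3 0.3] gap 1.0 grip 0.0
wrist offcut_center [([0.5267, -0.1642, 0.0176], 0.71)]
wrist rack_mouth [([0.5681, -0.317, -0.0017], 0.26)]
wrist rack [([0.5644, -0.31, -0.0013], 0.66)]
wrist dog_center [([0.5705, -0.3166, 0.0126], 0.71), ([0.5583, 0.0635, 0.0224], 0.4)]
wrist jaw_left [([0.5572, 0.0647, 0.0205], 0.73)]
wrist jaw_right [([0.5199, 0.0612, 0.0212], 0.77)]
{'mtx': array([[331.0310879 ,   0.        , 256.48628571],
       [  0.        , 331.0310879 , 197.17064902],
       [  0.        ,   0.        ,   1.        ]]), 'origin': array([0.50049542, 0.02128939, 0.38702537]), 'attitude': array([0.13782242, 0.97836519, 0.15275433, 0.02174073])}
```

View pics/w1.png

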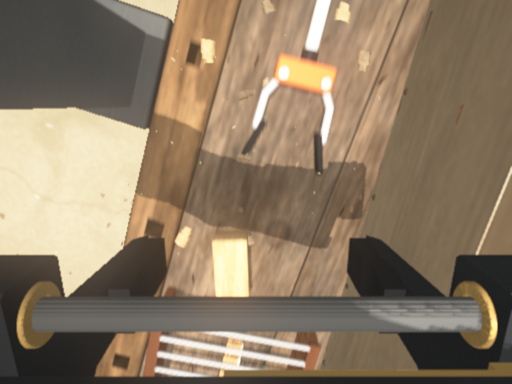

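The wrist view shows the offcut at columns 213–248, with its near edge at row 237. The jaws' pads end at (247,152) and (319,172), the rack front is at row 335, and the dog is visible between the wires at about (232,350).

```bash
python3 - <<'E'
from h import *
m=dict(np.load('w1.npz'))
def ang(a,b):
    d=b-a;return np.degrees(np.arctan2(d[1],d[0]))%180
im=cv2.imread('pics/w1.png')
for nm,u,v,z in [('offL',(215,297),(213,240),.035),('offR',(249,297),(246,240),.035),('near',(213,238),(246,236),.035),('wire1',(162,339),(308,349),.067),('wire3',(160,369),(300,377),.067),('pads',(247,152),(319,172),.017),('head',(278,72),(333,85),.02),('head2',(279,54),(337,69),.035)]:
    a,b=back(m,u,z),back(m,v,z);print(nm,np.round(a,3),np.round(b,3),round(ang(a,b),1))
# dog edges under rack
cv2.imwrite('pics/rackcrop.png',cv2.resize(im[320:384,140:330],None,fx=4,fy=4,interpolation=2))
E
```

```text
offL [ 0.522 -0.21   0.035] [ 0.5   -0.139  0.035] 107.5
offR [ 0.561 -0.198  0.035] [ 0.536 -0.128  0.035] 110.0
near [ 0.499 -0.137  0.035] [ 0.534 -0.123  0.035] 21.5
wire1 [ 0.477 -0.261  0.067] [ 0.641 -0.222  0.067] 13.1
wire3 [ 0.484 -0.302  0.067] [ 0.646 -0.263  0.067] 13.7
pads [ 0.507 -0.033  0.017] [ 0.592 -0.03   0.017] 2.2
head [0.513 0.057 0.02 ] [0.572 0.062 0.02 ] 5.3
head2 [0.508 0.071 0.035] [0.567 0.076 0.035] 4.4
```

View pics/rackcrop.png

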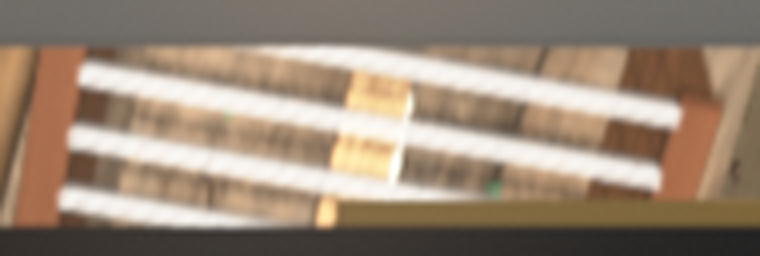

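```bash
python3 -m pendant '{"linear":[[0.1,-4,-2],[0.1,-4,-2],[0,-2.5,-3],[0,0,-4],[0,0,-4]],"turn":[0.02,0,0,0,0]}' 1 20
python3 -m pendant '{"linear":[[0,0,-3],[0,0,-1.8],[0,0,0],[0,0,0],[0,0,0]],"turn":[0,0,0,0,0]}'
python3 -m pendant '{"linear":[[0,0,0],[0,0,0],[0,0,0],[0,0,0],[0,0,0]],"turn":[0,0,0,0,0]}' 0 20
python3 -c "
from h import *
st()"
```

```text
clock: 3.45
ee_pos: [0.524, -0.1497, 0.0593]
tcp_rot: [0.001, 0.581, 0.814, 0.001]
force: [0.0, 0.3, -1.3]
finger_gap: 0.999
grip_force: 0.0
clock: 3.95
ee_pos: [0.5243, -0.1499, 0.0134]
tcp_rot: [0.001, 0.581, 0.814, 0.001]
force: [0.3, -0.1, -0.4]
finger_gap: 1.007
grip_force: 0.0
clock: 4.45
ee_pos: [0.5232, -0.1505, 0.0123]
tcp_rot: [0.0, 0.582, 0.813, 0.0]
force: [-0.2, -0.4, -0.1]
finger_gap: 0.571
grip_force: 0.0
4.45 [ 0.5232 -0.1505  0.0123] close-axis deg 18.8 F [-0.2 -0.4 -0.1] gap 0.571 grip 0.0
```

```bash
python3 -m pendant '{"linear":[[0,0,0],[0,0,0],[0,0,0],[0,0,0],[0,0,2]],"turn":[0,0,0,0,0]}' 0 20
python3 -m pendant '{"linear":[[0,0,4],[0,0,5],[0.5,-2,2],[0.8,-4,0],[0.8,-4,0]],"turn":[0,0,0,0,0]}'
python3 -m pendant '{"linear":[[0.8,-4,0],[0.8,-4,0],[0,0,0],[0,0,-2],[0,0,-1.5]],"turn":[-0.1,-0.1,0,0,0]}'
python3 - <<'E'
from h import *
st()
E
```

```text
clock: 4.95
ee_pos: [0.5216, -0.1499, 0.0306]
tcp_rot: [-0.002, 0.582, 0.813, -0.001]
force: [0.1, -0.5, -0.3]
finger_gap: 0.118
grip_force: 0.0
clock: 5.45
ee_pos: [0.5451, -0.251, 0.1435]
tcp_rot: [0.001, 0.581, 0.814, 0.0]
force: [0.3, -0.5, -0.6]
finger_gap: 0.006
grip_force: 0.0
clock: 5.95
ee_pos: [0.5599, -0.3297, 0.1062]
tcp_rot: [-0.0, 0.66, 0.751, 0.0]
force: [0.1, -0.4, -0.5]
finger_gap: 0.007
grip_force: 0.0
5.95 [ 0.5599 -0.3297  0.1062] close-axis deg 7.4 F [ 0.1 -0.4 -0.5] gap 0.007 grip 0.0
```

The gripper closed on nothing. I'll look before trying again.

```bash
python3 -m pendant '{"linear":[[0,4,4],[0,4,2],[0,4,2],[0,4,0],[0,4,0]],"turn":[0.1,0.1,0,0,0]}' 1
python3 - <<'E'
from h import *
st()
im,m=look('wrist','w2.png');np.savez('w2.npz',**{k:np.array(v) for k,v in m.items()})
where('wrist','offcut_center','offcut','dog_center')
im,m=look('top'); cv2.imwrite('pics/t2.png',cv2.resize(im[130:230,170:430],None,fx=3,fy=3,interpolation=2))
where('top','offcut_center','dog_center','reacher')
print(boxes_of('top','offcut'))
E
```

```text
clock: 6.45
ee_pos: [0.5599, -0.1327, 0.1828]
tcp_rot: [0.0, 0.581, 0.814, 0.0]
force: [1.5, 1.1, -0.2]
finger_gap: 0.432
grip_force: 0.0
6.45 [ 0.5599 -0.1327  0.1828] close-axis deg 18.9 F [ 1.5  1.1 -0.2] gap 0.432 grip 0.0
wrist offcut_center [([0.5277, -0.165, 0.0203], 0.64)]
wrist offcut [([0.5273, -0.1686, -0.0004], 0.9)]
wrist dog_center [([0.5639, -0.308, -0.0044], 0.71)]
top offcut_center [([0.5518, 0.5475, 0.0007], 0.74), ([0.5302, -0.1638, 0.0149], 0.55)]
top dog_center [([0.5697, -0.3227, 0.0059], 0.57)]
top reacher [([0.5205, 0.2613, -0.0002], 0.65)]
[{'xyz': [0.5235, -0.1527, 0.0371], 'score': 0.77}, {'xyz': [0.4685, -0.2588, 0.0606], 'score': 0.4}]
```

View pics/w2.png

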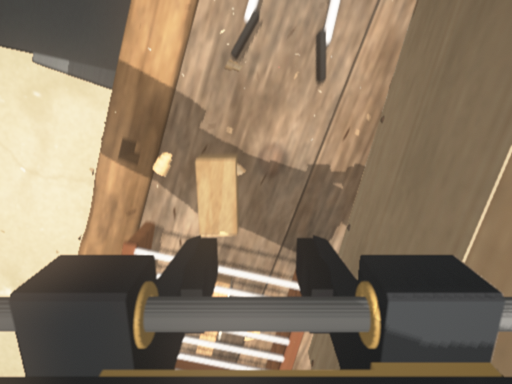

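The offcut is still lying at columns 197–238, rows 155–236. I'll check the geometry against the TCP projection.

```bash
python3 - <<'E'
from h import *
m=dict(np.load('w2.npz'))
for u in [(197,158),(236,157),(238,236),(199,236)]: print(np.round(back(m,u,.035),4))
print('tcp px',proj(m,[.5599,-.1327,.1828]), 'grasp',proj(m,[.5599,-.1327,.2018]))
print(m['origin'])
E
```

```text
[ 0.4993 -0.1337  0.035 ]
[ 0.5353 -0.1203  0.035 ]
[ 0.5632 -0.1994  0.035 ]
[ 0.5243 -0.2127  0.035 ]
tcp px [254.82249464 232.3604594 ] grasp [254.65487702 246.24522509]
[ 0.53745789 -0.06458774  0.35946159]
```

View pics/t2.png

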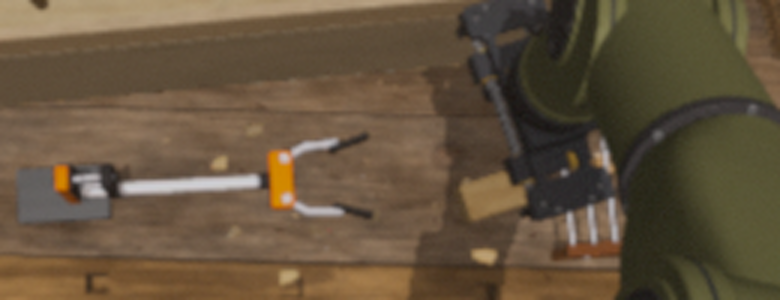

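Everything says the fingers straddled the offcut, so I'll repeat the descent a little lower and check the closing step by step.

```bash
python3 -m pendant '{"linear":[[-1.8,-0.8,0],[-1.7,-0.8,-2],[0,0,-4],[0,0,-4],[0,0,-3.5]],"turn":[0,0,0,0,0]}' 1 40
python3 -m pendant '{"linear":[[0,0,-3],[0,0,-1],[0,0,0],[0,0,0],[0,0,0]],"turn":[0,0,0,0,0]}' 0.5 40
python3 - <<'E'
from h import *
st();look('wrist','w3.png');st()
E
```

```text
clock: 7.4
ee_pos: [0.5249, -0.1523, 0.046]
tcp_rot: [0.0, 0.583, 0.813, -0.0]
force: [0.6, 0.3, -0.1]
finger_gap: 0.998
grip_force: 0.0
clock: 7.9
ee_pos: [0.5264, -0.1516, 0.009]
tcp_rot: [0.001, 0.582, 0.813, 0.001]
force: [0.7, 0.2, -0.2]
finger_gap: 0.568
grip_force: 0.0
7.9 [ 0.5264 -0.1516  0.009 ] close-axis deg 18.8 F [ 0.7  0.2 -0.2] gap 0.568 grip 0.0
7.95 [ 0.5263 -0.1515  0.009 ] close-axis deg 18.8 F [ 0.8 -0.6 -0.8] gap 0.527 grip 0.0
```

View pics/w3.png

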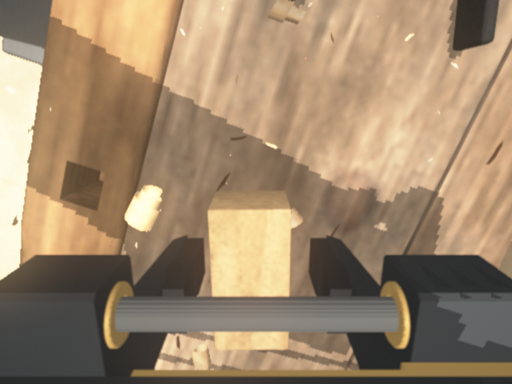

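The picture shows the fingers straddling the offcut correctly, at columns 205 and 310. I'll close in place.

```bash
python3 -m pendant '{"linear":[[0,0,0],[0,0,0],[0,0,0],[0,0,0],[0,0,0]],"turn":[0,0,0,0,0]}' 0 40
python3 -c "
from h import *
st()"
```

```text
clock: 8.45
ee_pos: [0.5252, -0.151, 0.0075]
tcp_rot: [-0.0, 0.582, 0.813, 0.0]
force: [-0.5, -0.1, -0.3]
finger_gap: 0.074
grip_force: 0.0
8.45 [ 0.5252 -0.151   0.0075] close-axis deg 18.9 F [-0.5 -0.1 -0.3] gap 0.074 grip 0.0
```

```bash
python3 - <<'E'
from h import *
old=cv2.imread('pics/w3.png')
im,_=look('wrist','w4.png'); st()
for n,a in(('w3',old),('w4',im)):
  for r in (200,230,250,280): print(n,r,a[r,120:400:8].mean(-1).astype(int).tolist())
E
```

```text
8.5 [ 0.5252 -0.1511  0.0075] close-axis deg 18.9 F [ 1.   0.6 -0.6] gap 0.027 grip 0.0
w3 200 [115, 98, 237, 244, 243, 219, 135, 133, 125, 133, 112, 116, 144, 140, 136, 134, 138, 140, 140, 140, 138, 115, 108, 113, 121, 119, 97, 117, 114, 126, 111, 96, 122, 177, 175]
w3 230 [105, 121, 129, 195, 127, 133, 125, 138, 124, 114, 122, 151, 201, 201, 209, 203, 209, 207, 209, 218, 218, 209, 126, 121, 117, 126, 125, 90, 86, 96, 114, 117, 113, 156, 113]
w3 250 [86, 118, 121, 118, 131, 128, 66, 66, 62, 63, 64, 138, 210, 219, 215, 210, 208, 206, 214, 219, 217, 210, 130, 125, 57, 56, 51, 53, 50, 106, 121, 121, 112, 118, 130]
w3 280 [58, 50, 115, 55, 54, 55, 53, 54, 56, 58, 60, 119, 213, 217, 215, 194, 207, 201, 215, 211, 210, 201, 135, 111, 55, 52, 47, 46, 44, 48, 47, 46, 121, 42, 55]
w4 200 [104, 91, 219, 234, 238, 227, 118, 124, 114, 127, 104, 103, 122, 115, 116, 120, 121, 120, 123, 121, 121, 116, 96, 98, 103, 115, 91, 103, 106, 148, 158, 140, 120, 155, 154]
w4 230 [98, 97, 208, 217, 133, 118, 117, 120, 111, 104, 102, 100, 184, 183, 193, 185, 193, 191, 192, 207, 206, 198, 136, 111, 103, 106, 110, 91, 87, 77, 90, 104, 107, 180, 105]
w4 250 [92, 107, 117, 106, 117, 121, 107, 118, 120, 103, 103, 118, 67, 54, 54, 54, 56, 186, 92, 52, 52, 54, 52, 106, 116, 98, 109, 102, 102, 95, 112, 113, 106, 108, 113]
w4 280 [51, 50, 49, 48, 48, 47, 47, 46, 46, 46, 47, 44, 47, 48, 46, 47, 54, 185, 109, 46, 45, 47, 47, 42, 45, 44, 44, 41, 43, 40, 41, 40, 40, 40, 41]
```

```bash
python3 - <<'E'
from h import *
s=get_state();m=camera_model('wrist');st()
p=np.array(s['ee_pos']);c=np.array([np.cos(np.radians(18.8)),np.sin(np.radians(18.8)),0]);l=np.array([-c[1],c[0],0])
print('fingertip inner at gap .55:',proj(m,p+c*.0242),proj(m,p-c*.0242))
o=np.array([.5305,-.1665,0])
for z in(0,.02,.035): print(z,[np.round(proj(m,o+l*.04+c*a+[0,0,z])).tolist() for a in(-.02,.02)])
for n in('side',):
  look(n,'s4.png')
  where(n,'offcut_center','offcut')
m=camera_model('side')
print('side px tcp',proj(m,p),'offcut top',proj(m,o+[0,0,.035]))
E
```

```text
8.5 [ 0.5252 -0.1511  0.0075] close-axis deg 18.9 F [ 1.   0.6 -0.6] gap 0.027 grip 0.0
fingertip inner at gap .55: [297.10205102 232.40264751] [212.59096329 232.27230413]
0 [[220.0, 189.0], [290.0, 189.0]]
0.02 [[216.0, 199.0], [294.0, 199.0]]
0.035 [[212.0, 208.0], [297.0, 208.0]]
side offcut_center [([0.5289, -0.172, 0.0165], 0.59), ([0.5678, -0.3163, 0.0087], 0.35)]
side offcut [([0.53, -0.17, -0.001], 0.81)]
side px tcp [294.09258107 248.03839767] offcut top [298.37694346 244.20140339]
```

The pixel scale of the fingers, and the fact that they closed over the top of the offcut, both put the real fingertips roughly 28 mm higher than the reported TCP. I'll open, shift slightly away from the rack and go lower in small steps, watching the force.

```bash
python3 -m pendant '{"linear":[[-0.3,0.8,0],[0,0,0],[0,0,0],[0,0,0],[0,0,0]],"turn":[0,0,0,0,0]}' 1 30
python3 -m pendant '{"linear":[[0,0,0],[0,0,0],[0,0,-0.5],[0,0,-0.5],[0,0,0]],"turn":[0,0,0,0,0]}'
python3 - <<'E'
from h import *
st()
im,_=look('wrist','w5.png');g=im.mean(-1)
# front tip row of left finger & inner columns
for r in range(210,262,6): 
  d=np.where(g[r,100:420]<75)[0]+100; print(r,d.min() if len(d) else None,[int(x) for x in d[np.where(np.diff(d)>20)[0]]], d[np.where(np.diff(d)>20)[0]+1].tolist())
E
```

```text
clock: 9.15
ee_pos: [0.5223, -0.1433, 0.0075]
tcp_rot: [0.0, 0.582, 0.813, -0.0]
force: [1.1, -0.1, 0.4]
finger_gap: 0.429
grip_force: 0.0
clock: 9.65
ee_pos: [0.5216, -0.1429, -0.0034]
tcp_rot: [-0.001, 0.582, 0.813, -0.0]
force: [0.2, 0.5, 1.1]
finger_gap: 0.885
grip_force: 0.0
9.65 [ 0.5216 -0.1429 -0.0034] close-axis deg 18.9 F [0.2 0.5 1.1] gap 0.885 grip 0.0
210 None [] []
216 None [] []
222 None [] []
228 None [] []
234 None [] []
240 156 [173] [339]
246 150 [174] [338]
252 132 [174] [338]
258 126 [175] [338]
```

```bash
python3 -m pendant '{"linear":[[0,0,-0.3],[0,0,-0.3],[0,0,-0.3],[0,0,-0.3],[0,0,0]],"turn":[0,0,0,0,0]}' 0.6
python3 -m pendant '{"linear":[[0,0,0],[0,0,0],[0,0,0],[0,0,0],[0,0,0]],"turn":[0,0,0,0,0]}' 0 30
python3 -m pendant '{"linear":[[0,0,0],[0,0,0],[0,0,0],[0,0,0],[0,0,0]],"turn":[0,0,0,0,0]}'
```

```text
clock: 10.2
ee_pos: [0.5219, -0.143, -0.015]
tcp_rot: [-0.0, 0.582, 0.813, -0.0]
force: [0.5, -0.1, 1.1]
finger_gap: 0.602
grip_force: 0.0
clock: 10.7
ee_pos: [0.5223, -0.1431, -0.0145]
tcp_rot: [0.0, 0.582, 0.813, 0.0]
force: [0.1, -1.0, -0.6]
finger_gap: 0.451
grip_force: 30.0
clock: 11.2
ee_pos: [0.5223, -0.1431, -0.0144]
tcp_rot: [0.0, 0.582, 0.813, 0.0]
force: [-0.2, 1.4, 2.0]
finger_gap: 0.45
grip_force: 30.0
```

Gripped. I'll lift it and carry it onto the rack.

```bash
python3 -m pendant '{"linear":[[0,0,3],[0,0,4],[0,0,4],[0,-0.9,0],[0.8,-4,0]],"turn":[0,0,0,0,0]}'
python3 -m pendant '{"linear":[[1,-4,0],[1,-4,0],[1,-3.8,0],[0,-1,0],[0,0,-1.5]],"turn":[-0.1,-0.1,0,0,0]}'
python3 -m pendant '{"linear":[[0,0,-1.5],[0,0,-0.8],[0,0,-0.4],[0,0,0],[0,0,0]],"turn":[0,0,0,0,0]}'
```

```text
clock: 11.7
ee_pos: [0.5307, -0.1872, 0.0963]
tcp_rot: [-0.001, 0.578, 0.816, 0.002]
force: [-0.1, 0.7, -0.0]
finger_gap: 0.451
grip_force: 30.0
clock: 12.2
ee_pos: [0.5602, -0.3234, 0.0806]
tcp_rot: [0.002, 0.662, 0.75, -0.0]
force: [0.4, -0.2, -1.4]
finger_gap: 0.454
grip_force: 30.0
clock: 12.7
ee_pos: [0.5604, -0.3188, 0.0533]
tcp_rot: [-0.0, 0.659, 0.752, 0.0]
force: [0.3, 0.5, -0.7]
finger_gap: 0.449
grip_force: 30.0
```

```bash
python3 -m pendant '{"linear":[[0,0,-0.1],[0,0,0],[0,0,0],[0,0,0],[0,0,0]],"turn":[0,0,0,0,0]}' 1
python3 -m pendant '{"linear":[[0,0,2],[0,0,4],[-1,0,5],[-2,2,5],[-2,4,0]],"turn":[0,0,0,0,0.1]}'
python3 -m pendant '{"linear":[[-1,4.8,0],[0,4.8,0],[0,4.8,0],[0,4.8,0],[0,4.8,0]],"turn":[0.14,0.14,0.14,0.14,0.14]}'
python3 -m pendant '{"linear":[[0,4.8,0],[0,4.8,0],[0,4.8,0],[0,4.8,0],[1,3,0]],"turn":[0.14,0.14,0.14,0.14,0.14]}'
python3 - <<'E'
from h import *
st()
im,m=look('wrist','w6.png');np.savez('w6.npz',**{k:np.array(v) for k,v in m.items()})
where('wrist','reacher_grip','reacher','jaw_left','jaw_right','box_screws')
where('top','offcut')
look('top','t6.png')
where('top','offcut_center','reacher_grip','reacher','jaw_left','jaw_right','dog_center','rack_mouth')
E
```

```text
clock: 13.2
ee_pos: [0.5602, -0.3202, 0.0526]
tcp_rot: [0.0, 0.66, 0.751, 0.0]
force: [0.3, 0.4, -0.3]
finger_gap: 0.88
grip_force: 0.0
clock: 13.7
ee_pos: [0.5163, -0.2681, 0.211]
tcp_rot: [0.008, 0.623, 0.782, 0.0]
force: [0.4, -0.3, -0.7]
finger_gap: 1.0
grip_force: 0.0
clock: 14.2
ee_pos: [0.5029, -0.021, 0.2054]
tcp_rot: [0.0, 0.313, 0.95, 0.0]
force: [0.8, -0.4, 0.7]
finger_gap: 1.0
grip_force: 0.0
clock: 14.7
ee_pos: [0.5114, 0.2041, 0.2056]
tcp_rot: [-0.0, -0.035, 0.999, 0.001]
force: [0.7, 0.3, 0.1]
finger_gap: 0.997
grip_force: 0.0
14.7 [0.5114 0.2041 0.2056] close-axis deg 94.0 F [0.7 0.3 0.1] gap 0.997 grip 0.0
wrist reacher_grip [([0.5211, 0.2671, 0.0705], 0.96)]
wrist reacher [([0.5211, 0.2631, -0.0024], 0.67)]
wrist jaw_left [([0.5581, 0.0625, 0.0207], 0.63)]
wrist jaw_right [([0.5166, 0.0603, 0.022], 0.62)]
wrist box_screws [([0.463, 0.4376, 0.0014], 0.89)]
top offcut [([0.5295, -0.1699, 0.0014], 0.63)]
top offcut_center [([0.5654, -0.345, 0.0856], 0.85)]
top reacher_grip [([0.5214, 0.2633, 0.0737], 0.59), ([0.5682, -0.3233, 0.0067], 0.54)]
top reacher [([0.5218, 0.2604, 0.0012], 0.92)]
top jaw_left [([0.5191, 0.263, -0.003], 0.75)]
top jaw_right []
top dog_center []
top rack_mouth [([0.5597, -0.2227, 0.029], 0.55)]
```

```bash
python3 - <<'E'
from h import *
m=dict(np.load('w1.npz'))
f=lambda x,y:np.round(back(m,(140+x/4,320+y/4),.021),4)
for a,b in [((410,90),(395,180)),((350,70),(335,175)),((350,70),(318,220))]:
    A,B=f(*a),f(*b);print(A,B,np.degrees(np.arctan2(A[1]-B[1],A[0]-B[0])))
f=lambda x,y:np.round(back(m,(140+x/4,320+y/4),.067),4)
A,B=f(80,75),f(660,178);print('wire',A,B,np.degrees(np.arctan2(B[1]-A[1],B[0]-A[0])))
# reacher bars in w6: predicted bar top corners
m=dict(np.load('w6.npz'));print('grip top px',proj(m,[.5215,.264,.11]))
im=cv2.imread('pics/w6.png');u=proj(m,[.5215,.264,.11]).astype(int)
hs=cv2.cvtColor(im,cv2.COLOR_BGR2HSV);mk=cv2.inRange(hs,(5,160,120),(20,255,255))
n,l,s,c=cv2.connectedComponentsWithStats(mk)
for i in range(1,n):
    if s[i,4]>60: print(s[i],c[i].round(1), np.round(back(m,c[i],.11),4))
E
```

```text
[ 0.5759 -0.2741  0.021 ] [ 0.5817 -0.3102  0.021 ] 99.12741364210763
[ 0.5549 -0.2727  0.021 ] [ 0.5619 -0.3143  0.021 ] 99.55163745838186
[ 0.5549 -0.2727  0.021 ] [ 0.5616 -0.334   0.021 ] 96.23758480059732
wire [ 0.4748 -0.2609  0.067 ] [ 0.6456 -0.2441  0.067 ] 5.617580590126835
grip top px [323.77591757 204.32136741]
[116 159  27  52 857] [130.8 182.1] [0.5133 0.099  0.11  ]
[325 172  33  47 301] [342.4 190.2] [0.5079 0.2782 0.11  ]
```

View pics/w6.png

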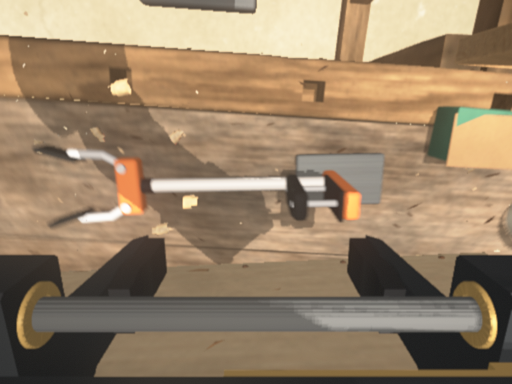

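Wrist view: the trigger bar is at (297,195), the handle bar at (350,200), and the predicted grip pixel (324,204) falls midway between them. Next I'll go down over both bars, with the fingers either side along y.

```bash
python3 -m pendant '{"linear":[[0.5,3,0],[0.5,3,0],[0,0,-2],[0,0,-4],[0,0,-4]],"turn":[0,0,0,0,0]}' 1 30
python3 -m pendant '{"linear":[[0,0,-3],[0,0,-1.5],[0,0,-0.8],[0,0,-0.4],[0,0,0]],"turn":[0,0,0,0,0]}'
python3 - <<'E'
from h import *
st()
where('wrist','jaw_left')
look('wrist','w7.png')
where('wrist','reacher_grip','reacher','jaw_left','jaw_right')
E
```

```text
clock: 15.95
ee_pos: [0.5237, 0.26, 0.1046]
tcp_rot: [0.001, -0.029, 1.0, 0.001]
force: [1.0, -0.4, -1.3]
finger_gap: 0.996
grip_force: 0.0
clock: 16.45
ee_pos: [0.5232, 0.2595, 0.0483]
tcp_rot: [0.0, -0.029, 1.0, 0.0]
force: [0.5, 0.3, 0.6]
finger_gap: 0.999
grip_force: 0.0
16.45 [0.5232 0.2595 0.0483] close-axis deg 93.3 F [0.5 0.3 0.6] gap 0.999 grip 0.0
wrist jaw_left [([0.5581, 0.0625, 0.0207], 0.63)]
wrist reacher_grip [([0.5237, 0.2629, 0.0697], 0.72)]
wrist reacher [([0.5205, 0.2647, -0.0015], 0.59)]
wrist jaw_left []
wrist jaw_right []
```

```bash
python3 -m pendant '{"linear":[[-0.1,0.4,0],[0,0,0],[0,0,0],[0,0,0],[0,0,0]],"turn":[0.02,0,0,0,0]}' 0.61 30
python3 -m pendant '{"linear":[[0,0,0],[0,0,0],[0,0,0],[0,0,0],[0,0,0]],"turn":[0,0,0,0,0]}'
python3 - <<'E'
from h import *
st()
E
```

```text
clock: 17.25
ee_pos: [0.522, 0.264, 0.0481]
tcp_rot: [0.0, -0.039, 0.999, 0.001]
force: [-0.9, 1.7, -0.6]
finger_gap: 0.615
grip_force: 4.5
clock: 17.75
ee_pos: [0.522, 0.2635, 0.0481]
tcp_rot: [0.0, -0.039, 0.999, 0.0]
force: [0.4, 2.0, 0.1]
finger_gap: 0.61
grip_force: 4.5
17.75 [0.522  0.2635 0.0481] close-axis deg 94.5 F [0.4 2.  0.1] gap 0.61 grip 4.5
```

The bars are held at about 54 mm with 4.5 N, so the trigger is pressed about 4 mm. I'll slide the reacher to in front of the mouth and look.

```bash
python3 -m pendant '{"linear":[[0,-0.5,0],[0,-1.5,0],[0,-2,0],[0,-2,0],[0,-2,0]],"turn":[0,0.01,0.01,0.01,0.01]}'
python3 -m pendant '{"linear":[[0,-2,0],[0,-2,0],[0,-2,0],[0,-1.5,0],[0,-0.8,0]],"turn":[0,0,0,0,0]}'
python3 - <<'E'
from h import *
st()
for c,f in(('wrist','w8.png'),('top','t8.png'),('side','s8.png')):
    im,m=look(c,f);np.savez(f[:2]+'.npz',**{k:np.array(v) for k,v in m.items()})
    where(c,'reacher_grip','reacher','jaw_left','jaw_right','dog_center','offcut_center','rack_mouth')
E
```

```text
clock: 18.25
ee_pos: [0.522, 0.181, 0.0481]
tcp_rot: [0.0, -0.059, 0.998, -0.0]
force: [-0.4, 1.1, -2.0]
finger_gap: 0.614
grip_force: 4.3
clock: 18.75
ee_pos: [0.5218, 0.0976, 0.0481]
tcp_rot: [-0.0, -0.058, 0.998, -0.001]
force: [0.8, 1.9, -1.3]
finger_gap: 0.613
grip_force: 4.3
18.75 [0.5218 0.0976 0.0481] close-axis deg 96.6 F [ 0.8  1.9 -1.3] gap 0.613 grip 4.3
wrist reacher_grip [([0.5263, 0.0975, 0.0726], 0.69)]
wrist reacher [([0.5208, 0.0937, 0.0004], 0.62)]
wrist jaw_left []
wrist jaw_right []
wrist dog_center []
wrist offcut_center []
wrist rack_mouth []
top reacher_grip [([0.5212, 0.0935, 0.0706], 0.74)]
top reacher [([0.5625, -0.3174, -0.004], 0.69), ([0.5234, 0.0946, -0.0013], 0.62)]
top jaw_left []
top jaw_right []
top dog_center [([0.5714, -0.321, 0.0091], 0.67), ([0.5264, 0.1013, 0.0724], 0.47)]
top offcut_center [([0.5642, -0.3439, 0.0807], 0.77)]
top rack_mouth [([0.5235, 0.0963, -0.0002], 0.4)]
side reacher_grip [([0.5251, 0.0962, 0.071], 0.68)]
side reacher [([0.5231, 0.0982, -0.0021], 0.88)]
side jaw_left [([0.5705, -0.1049, 0.014], 0.6)]
side jaw_right [([0.5241, 0.0997, 0.0696], 0.5), ([0.5258, -0.1114, 0.0219], 0.39)]
side dog_center [([0.5704, -0.3155, 0.0084], 0.63), ([0.5549, -0.2227, 0.0263], 0.46)]
side offcut_center [([0.5642, -0.3494, 0.0847], 0.86)]
side rack_mouth [([0.5534, -0.2245, 0.0294], 0.55), ([0.5674, -0.3091, 0.0035], 0.48)]
```

```bash
python3 -m pendant '{"linear":[[0.1,-1,0],[0.3,-2,0],[0.2,-2,0],[0.2,-1.7,0],[0.1,-1,0]],"turn":[0,0,0,0,0]}'
python3 -m pendant '{"linear":[[0.1,-0.8,0],[0.1,-0.6,0],[0.1,-0.5,0],[0,0,0],[0,0,0]],"turn":[0,0,0,0,0]}'
python3 - <<'E'
from h import *
st()
a,_=look('side');where('side','reacher_grip','reacher','jaw_left','jaw_right','dog_center')
b,_=look('top');where('top','reacher_grip','reacher','dog_center')
A=cv2.resize(a[210:330,220:400],(795,530),interpolation=2)
cv2.imwrite('pics/c9.png',A);cv2.imwrite('pics/t9.png',b)
E
```

```text
clock: 20.45
ee_pos: [0.532, 0.0238, 0.0481]
tcp_rot: [0.001, -0.059, 0.998, 0.001]
force: [0.0, 1.9, -0.2]
finger_gap: 0.606
grip_force: 4.7
clock: 20.95
ee_pos: [0.5344, 0.0039, 0.0481]
tcp_rot: [0.0, -0.059, 0.998, -0.0]
force: [1.0, -0.4, -0.5]
finger_gap: 0.614
grip_force: 3.5
20.95 [0.5344 0.0039 0.0481] close-axis deg 96.8 F [ 1.  -0.4 -0.5] gap 0.614 grip 3.5
side reacher_grip [([0.5365, 0.0012, 0.0691], 0.78)]
side reacher [([0.5347, 0.0017, 0.0001], 0.81)]
side jaw_left [([0.5791, -0.2014, 0.0175], 0.44)]
side jaw_right [([0.5337, -0.2067, 0.0216], 0.43)]
side dog_center [([0.5664, -0.3157, 0.0109], 0.49)]
top reacher_grip [([0.5323, 0.0031, 0.0752], 0.74)]
top reacher [([0.537, -0.0032, -0.0003], 0.48)]
top dog_center []
```

View pics/c9.png

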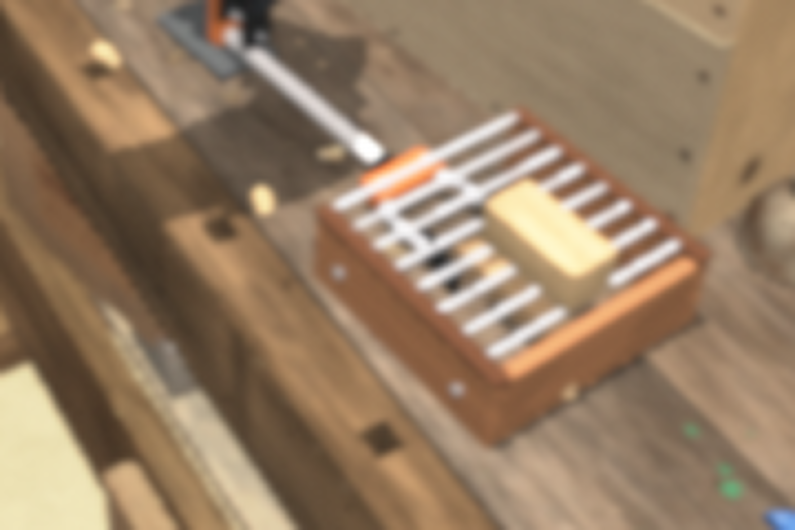

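Side crop: the offcut rests on the wires at (550,240). The jaws are under the rack, with a black pad at (435,265) beside the dog's end at (490,258). Now I'll squeeze.

```bash
python3 -m pendant '{"linear":[[0,0,0],[0,0,0],[0,0,0],[0,0,0],[0,0,0]],"turn":[0,0,0,0,0]}' 0.36 30
python3 -m pendant '{"linear":[[0,0,0],[0,0,0],[0,0,0],[0,0,0],[0,0,0]],"turn":[0,0,0,0,0]}'
python3 - <<'E'
from h import *
st()
look('side','s10.png');where('side','reacher_grip','reacher','jaw_left','jaw_right','dog_center')
E
```

```text
clock: 21.95
ee_pos: [0.5336, 0.005, 0.0481]
tcp_rot: [-0.0, -0.059, 0.998, 0.0]
force: [-1.8, 4.1, 2.8]
finger_gap: 0.477
grip_force: 30.0
clock: 22.45
ee_pos: [0.5338, 0.0045, 0.0481]
tcp_rot: [-0.0, -0.059, 0.998, 0.0]
force: [-1.8, 3.5, 3.2]
finger_gap: 0.474
grip_force: 30.0
22.45 [0.5338 0.0045 0.0481] close-axis deg 96.8 F [-1.8  3.5  3.2] gap 0.474 grip 30.0
side reacher_grip [([0.5381, -0.0007, 0.0674], 0.67)]
side reacher [([0.5363, -0.0024, 0.002], 0.78)]
side jaw_left [([0.58, -0.206, 0.0152], 0.55)]
side jaw_right [([0.5556, -0.2224, 0.0295], 0.61), ([0.5784, -0.2053, 0.0186], 0.48)]
side dog_center [([0.5724, -0.3152, 0.0096], 0.59)]
```

```bash
python3 -m pendant '{"linear":[[0,0,0],[0,0,0],[0,0,0],[0,0,0],[0,0,0]],"turn":[0,0,0,0,0]}' 0.36 45
python3 - <<'E'
from h import *
st()
a,_=look('side','s11.png');b,_=look('wrist','w11.png');c,_=look('top','t11.png')
where('side','reacher_grip','dog_center');where('wrist','reacher_grip')
A=cv2.resize(a[205:285,260:350],(400,356),interpolation=2);B=cv2.resize(b,(400,300))
C=cv2.resize(c[150:230,215:425],(800,240)[:2],interpolation=2)
v=np.zeros((596,800,3),np.uint8);v[:356,:400]=A;v[:300,400:]=B;v[356:]=C
cv2.imwrite('pics/c11.png',v)
E
```

```text
clock: 23.25
ee_pos: [0.534, 0.0044, 0.0481]
tcp_rot: [-0.0, -0.059, 0.998, 0.0]
force: [-2.6, 4.6, 4.7]
finger_gap: 0.473
grip_force: 45.0
23.25 [0.534  0.0044 0.0481] close-axis deg 96.8 F [-2.6  4.6  4.7] gap 0.473 grip 45.0
side reacher_grip [([0.5367, -0.0024, 0.0721], 0.68)]
side dog_center [([0.5683, -0.3179, 0.0069], 0.52)]
wrist reacher_grip [([0.5356, -0.005, 0.0716], 0.62)]
```

View pics/c11.png

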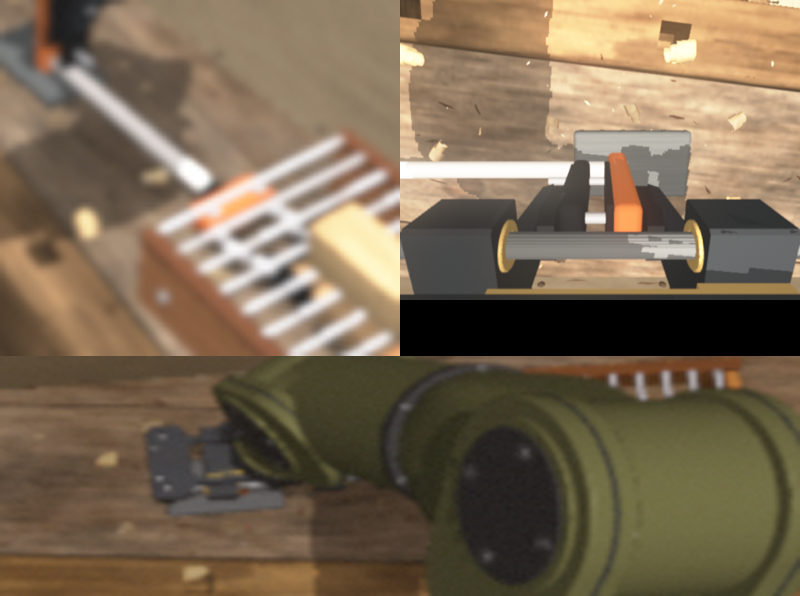

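Side crop: the black pads at about (290,285) have closed on the dog. The wrist panel shows both bars held flat between the fingers. The opening doesn't change with force, so the trigger is at its stop. I'll start drawing out.

```bash
python3 -m pendant '{"linear":[[0,0.3,0],[-0.1,0.8,0],[-0.1,1.2,0],[-0.2,1.5,0],[-0.2,1.5,0]],"turn":[0,0,0,0,0]}' - 35
python3 -m pendant '{"linear":[[-0.2,1.5,0],[-0.2,1.5,0],[-0.2,1.3,0],[-0.1,1,0],[0,0,0]],"turn":[0,0,0,0,0]}'
python3 - <<'E'
from h import *
st()
for c in('side','wrist','top'):
    look(c,c+'12.png');where(c,'reacher_grip','reacher','jaw_left','jaw_right','dog_center')
print([ (np.round(q['xyz'],3),q['score']) for q in boxes_of('side','dog')])
E
```

```text
clock: 24.05
ee_pos: [0.5293, 0.052, 0.0483]
tcp_rot: [0.0, -0.056, 0.998, -0.003]
force: [1.0, -5.5, 5.5]
finger_gap: 0.471
grip_force: 35.0
clock: 24.55
ee_pos: [0.5219, 0.1097, 0.0481]
tcp_rot: [0.001, -0.059, 0.998, -0.001]
force: [1.1, 0.1, 3.0]
finger_gap: 0.476
grip_force: 35.0
24.55 [0.5219 0.1097 0.0481] close-axis deg 96.7 F [1.1 0.1 3. ] gap 0.476 grip 35.0
side reacher_grip []
side reacher [([0.5222, 0.1018, 0.0021], 0.78)]
side jaw_left [([0.5681, -0.1031, 0.0172], 0.63), ([0.5249, -0.109, 0.0219], 0.25)]
side jaw_right [([0.5229, -0.104, 0.0186], 0.55)]
side dog_center [([0.5575, -0.2113, 0.0097], 0.68)]
wrist reacher_grip [([0.5228, 0.1014, 0.0728], 0.62)]
wrist reacher [([0.519, 0.1027, -0.0003], 0.55)]
wrist jaw_left []
wrist jaw_right []
wrist dog_center []
top reacher_grip [([0.5235, 0.1026, 0.0742], 0.53)]
top reacher [([0.5224, 0.1006, 0.0006], 0.67)]
top jaw_left []
top jaw_right []
top dog_center [([0.5576, -0.2153, 0.0015], 0.28)]
[(array([ 0.554, -0.229,  0.021]), 0.47)]
```

The dog is following: its centre has moved from y −0.318 to −0.213. I'll draw it another 16 cm.

```bash
python3 -m pendant '{"linear":[[0,0.5,0],[-0.2,1.2,0],[-0.2,1.7,0],[-0.2,1.8,0],[-0.2,1.8,0]],"turn":[0,0,0,0,0]}'
python3 -m pendant '{"linear":[[-0.2,1.8,0],[-0.2,1.8,0],[-0.2,1.8,0],[-0.2,1.8,0],[-0.2,1.3,0]],"turn":[0,0,0,0,0]}'
python3 -m pendant '{"linear":[[0,0.5,0],[0,0,0],[0,0,0],[0,0,0],[0,0,0]],"turn":[0,0,0,0,0]}'
python3 - <<'E'
from h import *
st()
for c in('side','top','wrist'):
    look(c,c+'13.png');where(c,'reacher_grip','reacher','jaw_left','jaw_right','dog_center','rack_mouth')
where('top','box_screws','tin','offcut_center')
E
```

```text
clock: 26.0
ee_pos: [0.5117, 0.1771, 0.0481]
tcp_rot: [-0.002, -0.058, 0.998, -0.003]
force: [1.5, -9.4, 8.9]
finger_gap: 0.474
grip_force: 35.0
clock: 26.5
ee_pos: [0.5017, 0.263, 0.0481]
tcp_rot: [-0.001, -0.059, 0.998, -0.002]
force: [1.0, -9.0, 9.4]
finger_gap: 0.468
grip_force: 35.0
clock: 27.0
ee_pos: [0.501, 0.2686, 0.0481]
tcp_rot: [-0.002, -0.059, 0.998, -0.002]
force: [-0.6, -4.0, 8.7]
finger_gap: 0.468
grip_force: 35.0
27.0 [0.501  0.2686 0.0481] close-axis deg 96.8 F [-0.6 -4.   8.7] gap 0.468 grip 35.0
side reacher_grip [([0.502, 0.2609, 0.0696], 0.92)]
side reacher [([0.5022, 0.2599, 0.0014], 0.61)]
side jaw_left [([0.5467, 0.0588, 0.0169], 0.49)]
side jaw_right [([0.506, 0.0534, 0.0181], 0.59)]
side dog_center [([0.5383, -0.0544, 0.0081], 0.62)]
side rack_mouth [([0.5555, -0.224, 0.0259], 0.82)]
top reacher_grip []
top reacher []
top jaw_left [([0.5504, 0.0588, 0.0166], 0.44), ([0.5027, 0.0529, 0.0184], 0.27)]
top jaw_right [([0.5054, 0.0498, 0.0202], 0.61), ([0.5651, -0.3463, 0.0667], 0.29)]
top dog_center [([0.5398, -0.0591, 0.0077], 0.7)]
top rack_mouth [([0.5561, -0.2207, 0.0286], 0.84)]
wrist reacher_grip [([0.5032, 0.2599, 0.0686], 0.76)]
wrist reacher [([0.4987, 0.2598, -0.0002], 0.8)]
wrist jaw_left []
wrist jaw_right []
wrist dog_center []
wrist rack_mouth []
top box_screws [([0.4642, 0.4375, 0.0043], 0.81)]
top tin [([0.5534, 0.5478, -0.0001], 0.61)]
top offcut_center [([0.5643, -0.3437, 0.0777], 0.64)]
```

```bash
python3 -m pendant '{"linear":[[0,0.4,0],[-0.1,0.8,0],[-0.1,0.3,0],[0,0,0],[0,0,0]],"turn":[0,0,0,0,0]}'
python3 -m pendant '{"linear":[[0,0,0],[0,0,0],[0,0,0],[0,0,0],[0,0,0]],"turn":[0,0,0,0,0]}' 1 
python3 -m pendant '{"linear":[[0,0,0],[0,0,0],[0,0,0],[0,0,0],[0,0,0]],"turn":[0,0,0,0,0]}'
python3 - <<'E'
from h import *
st()
for c in('side','wrist'):
    look(c,c+'14.png');where(c,'reacher_grip','reacher','jaw_left','jaw_right','dog_center')
E
```

```text
clock: 28.7
ee_pos: [0.4996, 0.2829, 0.048]
tcp_rot: [-0.001, -0.059, 0.998, -0.002]
force: [0.8, -4.9, 7.7]
finger_gap: 0.474
grip_force: 35.0
clock: 29.2
ee_pos: [0.5005, 0.2869, 0.0478]
tcp_rot: [-0.0, -0.06, 0.998, 0.001]
force: [-0.2, 0.3, 0.1]
finger_gap: 0.902
grip_force: 0.0
clock: 29.7
ee_pos: [0.501, 0.2855, 0.0481]
tcp_rot: [0.0, -0.059, 0.998, 0.0]
force: [-0.1, -0.7, -0.5]
finger_gap: 0.998
grip_force: 0.0
29.7 [0.501  0.2855 0.0481] close-axis deg 96.8 F [-0.1 -0.7 -0.5] gap 0.998 grip 0.0
side reacher_grip [([0.5014, 0.2794, 0.0725], 0.86), ([0.5551, -0.2223, 0.027], 0.52)]
side reacher [([0.502, 0.2799, -0.0005], 0.57), ([0.5643, -0.3459, 0.0854], 0.19)]
side jaw_left [([0.5478, 0.0754, 0.0168], 0.43)]
side jaw_right [([0.5645, -0.345, 0.0678], 0.5), ([0.5018, 0.0715, 0.0167], 0.46)]
side dog_center [([0.5378, -0.0386, 0.0104], 0.59)]
wrist reacher_grip [([0.5014, 0.2764, 0.0706], 0.9)]
wrist reacher [([0.4976, 0.2781, 0.0011], 0.95)]
wrist jaw_left []
wrist jaw_right []
wrist dog_center [([0.5053, 0.2765, 0.0707], 0.72)]
```

```bash
python3 -m pendant '{"linear":[[0,-0.5,0],[0,0,1],[0,0,2.5],[0,0,4],[0,0,4]],"turn":[0,0,0,0,0]}'
python3 -m pendant '{"linear":[[0,0,4],[-1,0,2],[-1,0,0],[0,0,0],[0,0,0]],"turn":[0,0,0,0,0]}'
python3 - <<'E'
from h import *
st()
for c in('side','top','wrist'):
    im,m=look(c,c+'15.png');where(c,'reacher_grip','reacher','jaw_left','jaw_right','dog','dog_center','offcut','rack_mouth','box_screws','tin')
m=camera_model('wrist')
hs=cv2.cvtColor(im,cv2.COLOR_BGR2HSV);mk=cv2.inRange(hs,(5,160,120),(20,255,255))
n,l,s,c=cv2.connectedComponentsWithStats(mk)
print([(s[i].tolist(),c[i].round().tolist()) for i in range(1,n) if s[i,4]>60])
E
```

```text
clock: 30.8
ee_pos: [0.5005, 0.2799, 0.1646]
tcp_rot: [-0.0, -0.059, 0.998, -0.0]
force: [0.6, 0.1, 0.1]
finger_gap: 1.0
grip_force: 0.0
clock: 31.3
ee_pos: [0.4804, 0.2796, 0.2222]
tcp_rot: [-0.001, -0.059, 0.998, -0.001]
force: [0.8, -0.8, -0.5]
finger_gap: 1.002
grip_force: 0.0
31.3 [0.4804 0.2796 0.2222] close-axis deg 96.8 F [ 0.8 -0.8 -0.5] gap 1.002 grip 0.0
side reacher_grip [([0.5012, 0.2819, 0.0724], 0.67)]
side reacher []
side jaw_left []
side jaw_right [([0.5013, 0.0696, 0.0202], 0.63), ([0.553, -0.2235, 0.0313], 0.41)]
side dog [([0.5378, -0.0384, 0.0016], 0.77)]
side dog_center []
side offcut [([0.5621, -0.3465, 0.0683], 0.94)]
side rack_mouth [([0.5552, -0.2237, 0.0299], 0.62)]
side box_screws [([0.5031, 0.2797, 0.0036], 0.7), ([0.4609, 0.4384, -0.0005], 0.65)]
side tin [([0.5491, 0.5478, -0.0056], 0.66)]
top reacher_grip []
top reacher []
top jaw_left [([0.5025, 0.0698, 0.0214], 0.66), ([0.5465, 0.0761, 0.019], 0.43)]
top jaw_right [([0.5035, 0.0687, 0.0194], 0.61)]
top dog [([0.5361, -0.0398, 0.0016], 0.78)]
top dog_center [([0.5375, -0.0438, 0.0098], 0.51)]
top offcut [([0.5639, -0.3443, 0.0681], 0.86), ([0.4638, 0.439, 0.0044], 0.64)]
top rack_mouth [([0.5572, -0.2208, 0.0313], 0.64)]
top box_screws [([0.462, 0.4382, -0.0002], 0.64)]
top tin [([0.5522, 0.5445, 0.0001], 0.71)]
wrist reacher_grip [([0.5025, 0.2808, 0.0717], 0.94)]
wrist reacher [([0.5002, 0.277, -0.0012], 0.69)]
wrist jaw_left [([0.5461, 0.0769, 0.0198], 0.69)]
wrist jaw_right [([0.5068, 0.0746, 0.0203], 0.92)]
wrist dog []
wrist dog_center [([0.5029, 0.2778, 0.0], 0.66)]
wrist offcut []
wrist rack_mouth [([0.4653, 0.4363, -0.0011], 0.36)]
wrist box_screws [([0.4652, 0.438, -0.0028], 0.56)]
wrist tin [([0.55, 0.5444, -0.0008], 0.88)]
[([69, 158, 28, 51, 333], [85.0, 176.0]), ([266, 173, 17, 45, 448], [274.0, 192.0])]
```

```bash
python3 -c "
from bench import *
print(close_job())"
```

```text
the job is handed in; nothing more can be done
None
```

I've handed the job in: the offcut lies on top of the rack, the dog is about 13 cm clear of the mouth, the reacher stands released on the bench, and the box and tin haven't moved; I took the open jaws from the released trigger rather than a picture.

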